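# Clear the hand plane out of the carving cradle and lay the carving in it

### The arm

A 7-joint arm with a two-finger parallel gripper is mounted at the origin on the work surface. World frame = base frame: x ahead of the robot, y to its left, z up, the work surface at z = 0. Lengths are in m, angles in rad, forces in N, time in s.
With the tool pointing down it reaches from about 0.35 to 0.775 m from the base axis. Payload 3.1 kg.
Tool frame: the origin (TCP) lies on the centre line of the jaws, within the pads' length; the fingertips stand 25 mm ahead of it and the grasp point (between the pads) lies 6 mm ahead of it (bot.nose_length is the distance from the TCP to the fingertips, in m); z points along the fingers, y is the line along which they close (so a half turn about z gives the same grasp; the last joint's range is limited). The gripper opens to 85 mm and grips with 20 to 120 N. Pads are 22 mm wide; open, the fingers measure 114 mm over their backs; the gripper's body (76 mm by 85 mm) begins 54 mm behind the grasp point. The pads swing forward as they close: fully open they stand 13 mm farther back than shut.
Start: joints at [-0.042, 0.311, 0.014, 1.512, -0.004, 1.319, -0.027], TCP at [0.55, 0, 0.256] pointing down, gripper open.
Joint ranges: [-2.7, 2.7], [-0.3, 1.91], [-1.27, 1.3], [0.12, 2.57], [-1.44, 4.58], [0.2, 2.03], [-3.05, 3.05]. Speed limits (rad/s): [2.79, 2.79, 3.14, 3.14, 3.14, 3.14, 3.14].

### API

Orientations are given as a 3x3 rotation matrix whose columns are the frame's x, y, z axes.
In Python, from station import bot gives the robot as it stands.
- The arm moves only by the tool carry_out, never from a script. Its argument "rows" is text: rows parted by semicolons, each of 4 numbers parted by spaces: the shift along the tool's x, y, z normalised to -1 to 1, where 1 is 0.02 m, then the turn about the tool's z normalised to -1 to 1, where 1 is 5 degrees. A call has 1 to 8 rows; each row shifts and turns the commanded pose from where the row before left it, along the tool's axes as they then stand; what a row does not reach is not made up. A row lasts 1/12 s, in which the tool goes at most 41.7 mm and 7.16 degrees, less where a joint would pass 70% of its speed; a pose out of reach is approached as far as the arm can. A call with a number of a shift or a turn outside -1 to 1 is refused whole. A call with a gripper value outside its range is refused whole. "claw" is the gripper command: -1 is fully open, 1 is shut, values between are in proportion, set as the call begins (left out, the last holds). The fingers move at their own pace and stop on an object; "newtons" is the grip in N (left out, the last holds). Time passes only in rows, so rows that do not move let the fingers close. It gives the time, the measured TCP pose, the force, the opening and the grip force at its end, in the units of the state.
- bot.read_state(): the state, without advancing time (a new reading comes with each control period).
- bot.capture(name): name is "scene" or "side" or "wrist"; returns a dict with "pixels" (480x640x3 uint8, red, green, blue), "camera_matrix" (3x3 intrinsics, pixels), "k1" (the pictures are not rectified: a ray, as slopes to the right and down, at radius r is drawn at 1 + k1 r^2 times it, then the intrinsics apply), "R" (3x3) and "t" (3): a world point X has camera coordinates R X + t. Camera axes: x right, y down, z forward; pixel columns grow to the right and rows downward; lengths in m; the calibration is good to about 2 mm. A picture is of the moment at which its call begins. There is no depth.
- bot.finish_job(): hands the job in; it is judged then, once.
Trained networks look in the newest picture that a camera, given by its name, has taken for a name from the list of things; names that differ only in an ending like _2 or _b are one class to them, and where a whole thing is asked for, a point or a joint stands for the part that bears it (a point fixed in the world has none). Each returns a list of dicts, best first, with "conf" (0 to 1); they miss things now and then, are a little off and sometimes report something else, mostly with a low value. They report only what shows in the picture. A call takes as long as a camera call. They do not tell look-alikes from the thing itself.
- bot.silhouettes(camera, query): "pixels" (480x640 bool, what is visible of it) and "position" ([column, row] in pixels, amid what is visible of it).
- bot.mark_of(camera, query): "position" ([column, row] in pixels: a listed point, or the origin of a listed thing).
The state is a dict: "time": time; "qpos": joint angles; "qd": joint speeds; "effort": joint torques, N m; "position": TCP position; "tool_rot": TCP orientation; "contact_force": force on the tool from outside, world axes, zero at the start; "moment": the same for the moment, N m; "grip_width": finger opening in m; "grasp_force": force on a finger pad.
Only numpy, scipy, OpenCV 4.12 (cv2) and the standard library are available. Lean on these libraries where they do the work, as an engineer would, in place of code of your own. Each camera call takes 0.05 s, during which the arm holds its last target. There are 200 camera calls.

### The job

A small wooden hand plane has been left in the carving cradle. Lift it out and set it down flat on its sole on the floor of the tool tray, beside the files that lie there; then lay the block with the started rosette (not the plain offcut) flat, carving up, inside the cradle's battens, where the plane was. Set both down gently: do not let them fall or throw them.

Things in the scene. Friction and masses are not known exactly. Their poses are not given: they have to be found in the camera images.
- plane: Small brown wooden hand plane, 50 wide (x), 140 long (y), 48 mm high; a steel iron and wedge lean out of its middle and a dark knob stands at its +y end (tops about 70 mm up). Loose, 0.3 to 0.5 kg. Starts sole down in the cradle's pocket, along it within 9 deg. Origin: centre of the sole, z up. Flat sides 50 mm apart, to grip at mid-length above the battens.
- blank: Brown hardwood block 64 wide (x), 150 long (y), 45 mm high, with a carved rosette (58 mm across, 8 mm proud) on top. Loose, about 0.3 kg, rosette up on the bench. Origin: centre of its underside, z up. Either end may point either way in the cradle. A plain offcut of the same wood, 62 x 145 x 43 mm, lies elsewhere on the bench: not wanted.
- cradle: Wooden carving cradle screwed to the bench: board 132 (x) by 218 (y), 12 mm thick, edged by four battens 22 mm wide, their tops 24 mm above the bench. Inside them a flat pocket 88 (x) by 174 mm (y), its floor 12 mm above the bench. Origin: at bench height under the pocket's centre, z up. The block lies in it with its length along y.
- tray: Dark wooden tool tray fixed to the bench, 152 (x) by 232 (y) mm outside, walls 6 mm thick and 20 mm high; floor 6 mm above the bench. Origin: at bench height under its centre, z up. Two thin files, 7 mm high, lie in it along y on its +x side (x = +41 to +65 mm); the rest is free, midline x = -14 mm. The plane fits there with its length along y.
Mind the look-alikes: they are no part of the job. Leave any yellow look-alike of the blank alone.

How it is judged:
By the outcome, as a careful person would: the job done as asked, in the order asked, and still so for the second after the job is handed in, with the robot touching nothing.
It also fails if it takes over 64 s, if anything falls off the work surface, if the arm or the gripper's body presses on something with over 40 N, if the wrist force passes 120 N, or if a joint passes its speed limit or range.

## Working session

There is one attempt and no reset: what is moved stays moved. The work goes in short steps, Python scripts to look and compute and a tool call to move; the robot and the scene stay as the last step left them, time stands still between calls to the robot, and variables do not carry over. Pictures are saved under pics/ and viewed, at most 10 in all, crops included, and the job is handed in when it is done.

Besides the shell and the picture viewer there is one more tool, called after "Request:" as name(argument=value, ...), one argument or row to a line, values as JSON. carry_out: Moves the arm, as the interface text tells. Scaled input: -1 to 1 covers 0.02 m each way for a shift and 5 degrees each way for a turn. Its arguments: {"type":"object","properties":{"rows":{"type":"string"},"claw":{"type":"number"},"newtons":{"type":"number"}},"required":["rows"]}

```bash
ls; mkdir -p pics
cat > h.py <<'E'
import numpy as np, cv2
from station import bot
def cap(n, save=None):
    c=bot.capture(n)
    if save: cv2.imwrite('pics/'+save, c['pixels'][:,:,::-1])
    return c
def ray(c,px):
    K=np.array(c['camera_matrix']);k1=c['k1']
    d=np.array([(px[0]-K[0,2])/K[0,0],(px[1]-K[1,2])/K[1,1]])
    u=d.copy()
    for _ in range(20): u=d/(1+k1*(u@u))
    R=np.array(c['R']);t=np.array(c['t'])
    return -R.T@t, R.T@np.array([u[0],u[1],1.])
def onz(c,px,z):
    o,d=ray(c,px); return o+d*(z-o[2])/d[2]
def proj(c,X):
    K=np.array(c['camera_matrix']);p=np.array(c['R'])@np.array(X)+np.array(c['t'])
    u=p[:2]/p[2];u=u*(1+c['k1']*(u@u));return [K[0,0]*u[0]+K[0,2],K[1,1]*u[1]+K[1,2]]
def rect(c,mask,z):
    cs,_=cv2.findContours(mask.astype(np.uint8),0,2)
    k=max(cs,key=cv2.contourArea)
    P=np.array([onz(c,p[0],z)[:2] for p in k],np.float32)*1000
    return cv2.minAreaRect(P)
E
python3 - <<'E'
from h import *
for cam in ['scene','side']:
    c=cap(cam,cam+'0.png')
    print(cam, 'pos', -np.array(c['R']).T@np.array(c['t']))
    for q,z in [('plane',.03),('blank',.045),('cradle',.024),('tray',.02)]:
        for s in bot.silhouettes(cam,q)[:4]:
            print(q,'sil',round(s['conf'],2),np.round(s['position']),s['pixels'].sum(),rect(c,s['pixels'],z))
        for s in bot.mark_of(cam,q)[:4]:
            print(q,'mark',round(s['conf'],2),np.round(s['position']),onz(c,s['position'],{'plane':.012,'blank':0,'cradle':0,'tray':0}[q]).round(3))
E
```

```text
pics
scene pos [ 1.17409138 -0.57800927  0.76703059]
plane sil 0.72 [329. 220.] 1352 ((429.7696533203125, 24.365341186523438), (167.63272094726562, 116.17939758300781), 76.90771484375)
plane mark 0.72 [331. 226.] [0.434 0.011 0.012]
blank sil 0.95 [220. 316.] 2546 ((575.1410522460938, -383.0650329589844), (151.45384216308594, 100.65153503417969), 65.20219421386719)
blank sil 0.76 [114. 276.] 2131 ((330.4367980957031, -534.8560180664062), (151.74444580078125, 114.02951049804688), 81.46125030517578)
blank sil 0.56 [405. 273.] 4450 ((707.4484252929688, 22.895233154296875), (241.1964874267578, 163.80133056640625), 84.52909088134766)
blank mark 0.7 [115. 283.] [ 0.309 -0.537  0.   ]
blank mark 0.55 [221. 322.] [ 0.558 -0.379  0.   ]
cradle sil 0.7 [324. 237.] 2011 ((460.09954833984375, -4.395286560058594), (231.1067352294922, 155.9087371826172), 80.31476593017578)
cradle mark 0.67 [330. 234.] [ 0.452 -0.003  0.   ]
tray sil 0.61 [404. 272.] 4363 ((690.6140747070312, 43.21556091308594), (246.73948669433594, 168.02587890625), 85.4587631225586)
tray sil 0.16 [218. 314.] 2538 ((555.8719482421
[... 387 characters left out ...]
9 ((293.00579833984375, -491.5921630859375), (215.4300537109375, 89.29071044921875), 83.49983215332031)
blank sil 0.61 [368. 193.] 1420 ((540.498779296875, -342.97515869140625), (190.39016723632812, 120.71675872802734), 67.73218536376953)
blank mark 0.76 [477. 199.] [ 0.312 -0.542  0.   ]
blank mark 0.64 [367. 201.] [ 0.547 -0.357  0.   ]
cradle sil 0.84 [320. 296.] 2984 ((436.8622741699219, 15.36810302734375), (233.25003051757812, 147.73780822753906), 80.9754638671875)
cradle mark 0.65 [321. 286.] [0.45  0.003 0.   ]
tray sil 0.55 [224. 258.] 4303 ((675.6402587890625, 58.363441467285156), (243.6610565185547, 170.88169860839844), 84.57391357421875)
tray mark 0.82 [222. 257.] [0.69 0.05 0.  ]
```

View pics/scene0.png

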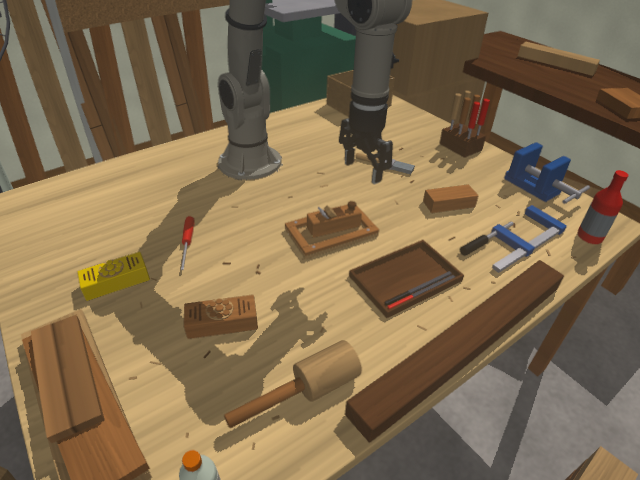

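View pics/side0.png

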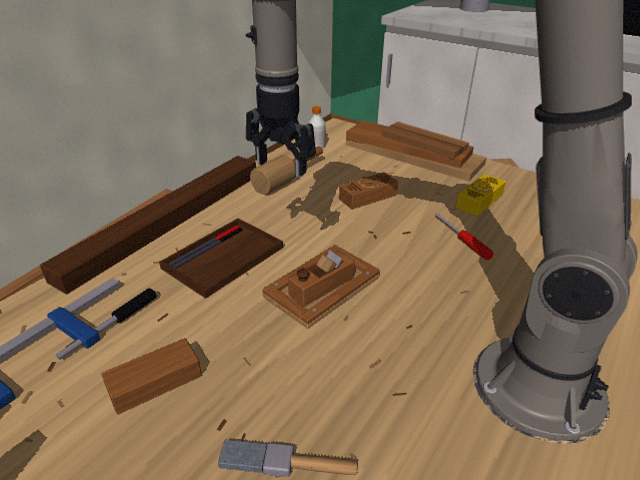

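Run:
```python
from h import *
c=cap('wrist','wrist0.png')
s=bot.read_state();print(s['tool_rot'],s['position'],s['contact_force'],s['grip_width'],s['time'])
print(c['R'],c['t'])
for q,z in [('plane',.06),('cradle',.024),('tray',.02)]:
    for s in bot.silhouettes('wrist',q)[:3]:
        print(q,round(s['conf'],2),np.round(s['position']),rect(c,s['pixels'],z))
    for s in bot.mark_of('wrist',q)[:3]: print(s['conf'],onz(c,s['position'],.012 if q=='plane' else 0))
```

```text
[[-5.02614742e-05  9.99999993e-01  1.08832490e-04]
 [ 9.99999998e-01  5.02657203e-05 -3.90128617e-05]
 [-3.90183320e-05  1.08830529e-04 -9.99999993e-01]] [5.50023960e-01 1.34832844e-05 2.56348358e-01] [-1.06231084 -0.20131325  0.06547493] 0.08540865232033656 0.95
[[ 9.99999751e-01 -3.53534564e-04  6.10693408e-04]
 [-5.05312916e-04 -9.62848560e-01  2.70041468e-01]
 [ 4.92536276e-04 -2.70041709e-01 -9.62848499e-01]] [-0.55019259 -0.03505791  0.37855643]
plane 0.98 [199. 195.] ((446.2543640136719, 14.14461898803711), (140.53713989257812, 58.133079528808594), 76.25049591064453)
0.73 [0.44369179 0.01348934 0.012     ]
cradle 0.9 [236. 189.] ((447.5869140625, 3.2743148803710938), (217.86483764648438, 133.11460876464844), 80.82500457763672)
tray 0.77 [469. 137.] ((686.328857421875, 48.88970947265625), (233.08258056640625, 156.31100463867188), 85.13249969482422)
tray 0.47 [198. 196.] ((433.093994140625, 7.151817321777344), (158.69854736328125, 66.01547241210938), 76.17759704589844)
0.65 [0.69060462 0.05093539 0.        ]
```

The scene view shows the brown rosette block at about (220,316), with the yellow look-alike at (114,276) and the plain offcut at (450,198). The cradle with the plane is at (330,225) and the tray at (406,278), with its files on the +x side. I'll move above the plane first.

Request:
carry_out(
  rows="0.1 -0.75 0 0;0.1 -0.75 0 0;0.1 -0.75 0 0;0.1 -0.75 0 0;0.1 -0.75 0 0;0.1 -0.75 0.5 0.9;0 -0.75 0.5 0.9;0 0 0 0.9",
  claw=-1,
  newtons=50,
)

```text
time: 1.92
position: [0.4409, 0.0135, 0.2344]
tool_rot: [[0.236, 0.972, -0.006], [0.972, -0.236, -0.0], [-0.002, -0.006, -1.0]]
contact_force: [0.5, -0.1, -1.3]
grip_width: 0.0854
grasp_force: 0.0
```

```bash
cat >> h.py <<'E'
def rel(P):
    "world offset to tool axes, mm"
    s=bot.read_state();return (np.array(s['tool_rot']).T@(np.array(P)-np.array(s['position']))*1000).round(1)
def yaw(): 
    R=np.array(bot.read_state()['tool_rot']);return np.degrees(np.arctan2(-R[0,0],R[1,0]))
E
python3 - <<'E'
from h import *
c=cap('wrist','wrist1.png')
print(bot.read_state()['position'],'yaw',yaw(),bot.nose_length)
for q,z in [('plane',.06),('cradle',.024)]:
    for s in bot.silhouettes('wrist',q)[:2]:
        print(q,round(s['conf'],2),np.round(s['position']),rect(c,s['pixels'],z))
    for s in bot.mark_of('wrist',q)[:2]: print(s['conf'],onz(c,s['position'],.012 if q=='plane' else 0))
E
```

```text
[0.44290534 0.01334032 0.23539445] yaw -13.822544954695257 0.025
plane 0.93 [326. 216.] ((441.2247314453125, 14.73446273803711), (138.22726440429688, 50.38649368286133), 75.95270538330078)
0.64 [0.44408123 0.01055008 0.012     ]
cradle 0.89 [357. 204.] ((446.65631103515625, 3.0265350341796875), (218.54208374023438, 131.8780517578125), 80.70924377441406)
```

View pics/wrist1.png

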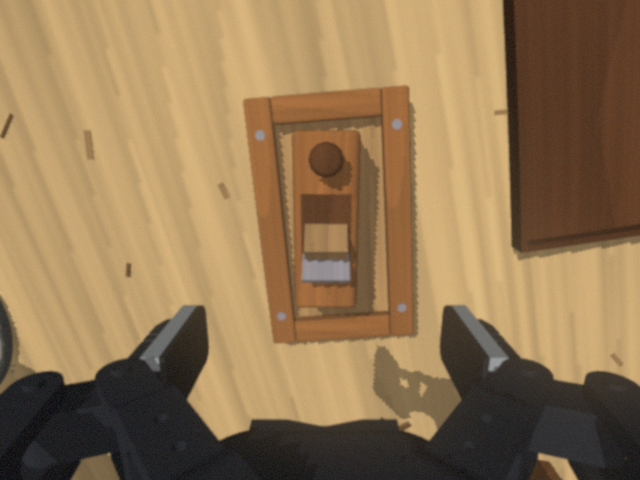

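The wrist picture shows the plane centred between the fingers at column 326, lying along the tool axis, so I'll descend.

Request:
carry_out(
  rows="0.04 -0.09 0.9 0;0 0 0.9 0;0 0 0.9 0;0 0 0.9 0;0 0 0.9 0;0 0 0.9 0;0 0 0.9 0;0 0 0.5 0",
)

```text
time: 2.83
position: [0.4432, 0.0143, 0.0987]
tool_rot: [[0.232, 0.973, -0.002], [0.973, -0.232, -0.0], [-0.001, -0.002, -1.0]]
contact_force: [-1.1, 0.0, 0.0]
grip_width: 0.0852
grasp_force: 0.0
```

Request:
carry_out(
  rows="0 0 0.5 0;0 0 0.5 0;0 0 0.5 0;0 0 0.2 0;0 0 0 0",
)

```text
time: 3.25
position: [0.4434, 0.0143, 0.0656]
tool_rot: [[0.233, 0.973, -0.002], [0.973, -0.233, -0.0], [-0.001, -0.002, -1.0]]
contact_force: [-0.8, 0.2, 1.3]
grip_width: 0.0854
grasp_force: 0.0
```

Run:
```python
from h import *
s=bot.read_state();print(s['position'],yaw(),rel([.4413,.0145,.055]),s['contact_force'])
```

```text
[0.44336949 0.01432105 0.06558328] -13.459357488085653 [-0.3 -2.  10.6] [-0.81456721  0.1830974   1.33504632]
```

Request:
carry_out(
  rows="0 -0.1 0.25 0;0 0 0.25 0;0 0 0 0;0 0 0 0",
)

```text
time: 3.58
position: [0.4415, 0.0149, 0.0563]
tool_rot: [[0.233, 0.972, -0.0], [0.972, -0.233, -0.0], [-0.0, -0.0, -1.0]]
contact_force: [-0.4, 0.4, 0.3]
grip_width: 0.0855
grasp_force: 0.0
```

Request:
carry_out(
  rows="0 0 0 0;0 0 0 0;0 0 0 0;0 0 0 0;0 0 0 0;0 0 0 0;0 0 0 0;0 0 0 0",
  claw=1,
  newtons=50,
)

```text
time: 4.25
position: [0.442, 0.0149, 0.0568]
tool_rot: [[0.233, 0.972, 0.001], [0.972, -0.233, 0.0], [0.0, 0.001, -1.0]]
contact_force: [-1.0, 0.2, 6.8]
grip_width: 0.0494
grasp_force: 54.3
```

Request:
carry_out(
  rows="0 0 -0.2 0;0 0 -0.5 0;0 0 -0.8 0;0 0 -0.8 0;0 0 -0.8 0;0 0 -0.8 -0.6;0 0 -0.3 -0.6;0 0 0 -0.5",
)

```text
time: 4.92
position: [0.4419, 0.0149, 0.1412]
tool_rot: [[0.085, 0.996, 0.002], [0.996, -0.085, 0.0], [0.0, 0.002, -1.0]]
contact_force: [0.4, 0.1, -3.4]
grip_width: 0.049
grasp_force: 53.5
```

Request:
carry_out(
  rows="0.2 0.4 0 0;0.2 0.7 0 0;0.2 0.8 0 0;0.2 0.8 0 0;0.2 0.8 0 0;0.2 0.7 0 0;0.2 0.4 0 0;0 0 0 0",
)

```text
time: 5.58
position: [0.537, 0.036, 0.1392]
tool_rot: [[0.087, 0.996, -0.0], [0.996, -0.087, 0.001], [0.001, -0.0, -1.0]]
contact_force: [0.5, 0.1, -4.1]
grip_width: 0.0492
grasp_force: 53.2
```

Run:
```python
from h import *
c=cap('wrist','wrist2.png')
s=bot.read_state();print(s['position'],'yaw',yaw(),s['grasp_force'],s['contact_force'])
for q,z in [('tray',.02),('plane',.1),('cradle',.024)]:
    for s in bot.silhouettes('wrist',q)[:2]:
        print(q,round(s['conf'],2),np.round(s['position']),rect(c,s['pixels'],z))
    for s in bot.mark_of('wrist',q)[:2]: print(s['conf'],onz(c,s['position'],0))
```

```text
[0.53543898 0.03548219 0.13917556] yaw -4.971483894366086 53.24717402458191 [-0.36681359  0.29504551 -3.59758736]
tray 0.6 [534. 172.] ((681.7843627929688, 47.140785217285156), (233.31907653808594, 154.31219482421875), 86.33686828613281)
0.86 [0.69163986 0.04882704 0.        ]
plane 0.75 [325. 271.] ((536.928955078125, 37.283424377441406), (135.5338897705078, 67.00927734375), 84.61152648925781)
0.79 [ 0.53493792 -0.00548591  0.        ]
cradle 0.62 [156. 236.] ((437.3422546386719, 36.171173095703125), (157.49972534179688, 101.84693145751953), 80.9974594116211)
```

View pics/wrist2.png

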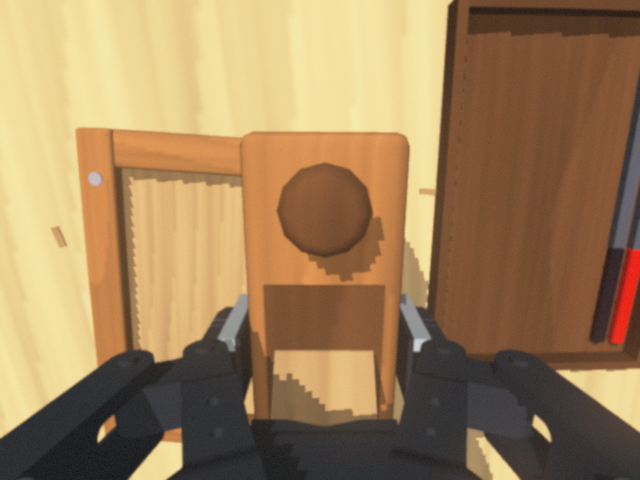

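The plane hangs level in the grip. The tray's left rim runs from about (457,0) to (429,367), and its bottom rim lies near row 367. I'll work out the rim positions.

Run:
```python
from h import *
c=cap('wrist')
m=bot.silhouettes('wrist','tray')[0]['pixels']
for r in (20,100,180,260,340):
    x=np.where(m[r])[0]; print(r,x.min(),onz(c,(x.min(),r),.02).round(4))
for col in (470,540):
    y=np.where(m[:,col])[0]; print(col,y.min(),y.max(),onz(c,(col,y.max()),.02).round(4))
for p in [(620,250),(604,340),(593,340)]: print(onz(c,p,.013).round(4))
T=np.array([.687,.049]);a=np.radians(-4.7);R=np.array([[np.cos(a),-np.sin(a)],[np.sin(a),np.cos(a)]])
print('left edge pred',T+R@[-.076,-.08],T+R@[-.076,.08],'bottom',T+R@[-.05,-.116])
```

```text
20 449 [0.6148 0.1568 0.02  ]
100 445 [0.612  0.1149 0.02  ]
180 440 [0.6085 0.0692 0.02  ]
260 434 [0.6042 0.0186 0.02  ]
340 453 [ 0.6166 -0.0399  0.02  ]
470 0 357 [ 0.6284 -0.0543  0.02  ]
540 0 359 [ 0.6776 -0.0607  0.02  ]
[0.7304 0.012  0.013 ]
[ 0.727  -0.0548  0.013 ]
[ 0.7189 -0.0539  0.013 ]
left edge pred [ 0.60470048 -0.02450366] [0.61781064 0.13495832] bottom [ 0.62766326 -0.06251301]
```

Request:
carry_out(
  rows="0.18 0.5 0 0;0.19 0.9 0 0;0.19 1 0 0;0.19 1 0 0;0.19 1 0 0;0.19 1 0 0;0.18 0.8 0 0;0 0.5 0 0",
)

```text
time: 6.7
position: [0.673, 0.0502, 0.14]
tool_rot: [[0.086, 0.996, 0.001], [0.996, -0.086, 0.001], [0.001, 0.001, -1.0]]
contact_force: [-1.1, 0.9, -3.0]
grip_width: 0.0493
grasp_force: 53.3
```

Request:
carry_out(
  rows="0 0 0.3 0;0 0 0.6 0;0 0 0.7 0;0 0 0.7 0;0 0 0.6 0;0 0 0.4 0;0 0 0.3 0;0 0 0 0",
)

```text
time: 7.37
position: [0.6699, 0.049, 0.0664]
tool_rot: [[0.087, 0.996, -0.004], [0.996, -0.087, -0.0], [-0.001, -0.004, -1.0]]
contact_force: [-1.0, 0.9, -4.3]
grip_width: 0.0492
grasp_force: 53.3
```

Now 11 mm more to the expected contact, then 1 mm steps.

Request:
carry_out(
  rows="0 0 0.2 0;0 0 0.15 0;0 0 0.1 0;0 0 0.1 0;0 0 0.05 0;0 0 0.05 0;0 0 0.05 0;0 0 0 0",
)

```text
time: 8.03
position: [0.6714, 0.0492, 0.0542]
tool_rot: [[0.087, 0.996, -0.0], [0.996, -0.087, -0.0], [-0.0, -0.0, -1.0]]
contact_force: [-0.7, -0.6, -3.2]
grip_width: 0.0488
grasp_force: 53.4
```

Request:
carry_out(
  rows="0 0 0.05 0;0 0 0.05 0;0 0 0.05 0;0 0 0.03 0;0 0 0 0;0 0 0 0",
)

```text
time: 8.53
position: [0.6715, 0.0492, 0.051]
tool_rot: [[0.087, 0.996, 0.0], [0.996, -0.087, 0.0], [0.0, 0.0, -1.0]]
contact_force: [-0.8, 0.8, -2.8]
grip_width: 0.0489
grasp_force: 53.4
```

Request:
carry_out(
  rows="0 0 0.05 0;0 0 0 0;0 0 0 0",
)

```text
time: 8.78
position: [0.6715, 0.0492, 0.0509]
tool_rot: [[0.087, 0.996, 0.0], [0.996, -0.087, 0.0], [0.0, 0.0, -1.0]]
contact_force: [-4.2, -0.1, 5.7]
grip_width: 0.0491
grasp_force: 54.3
```

Request:
carry_out(
  rows="0 0 0.05 0;0 0 0 0;0 0 0 0",
)

```text
time: 9.03
position: [0.6715, 0.0492, 0.0509]
tool_rot: [[0.087, 0.996, 0.0], [0.996, -0.087, 0.0], [0.0, 0.0, -1.0]]
contact_force: [-5.8, -1.7, 9.1]
grip_width: 0.0493
grasp_force: 54.9
```

Request:
carry_out(
  rows="0 0 0 0;0 0 0 0;0 0 0 0;0 0 0 0;0 0 0 0;0 0 0 0",
  claw=-1,
)

```text
time: 9.53
position: [0.6715, 0.0492, 0.0484]
tool_rot: [[0.087, 0.996, -0.0], [0.996, -0.087, -0.0], [-0.0, -0.0, -1.0]]
contact_force: [0.7, -0.0, 0.4]
grip_width: 0.0855
grasp_force: 0.0
```

Request:
carry_out(
  rows="0 0 -0.2 0;0 0 -0.4 0;0 0 -0.8 0;0 0 -1 0;0 0 -1 0;0 0 -1 0;0 0 -1 0;0 0 -1 0",
)

```text
time: 10.2
position: [0.6716, 0.0492, 0.1788]
tool_rot: [[0.087, 0.996, 0.001], [0.996, -0.087, 0.0], [0.0, 0.001, -1.0]]
contact_force: [-0.1, -0.2, -0.9]
grip_width: 0.0855
grasp_force: 0.0
```

Run:
```python
from h import *
c=cap('wrist','wrist3.png')
s=bot.read_state();print(s['position'],'yaw',yaw(),s['grip_width'])
for q,z in [('tray',.02),('plane',.054)]:
    for s in bot.silhouettes('wrist',q)[:2]:
        print(q,round(s['conf'],2),np.round(s['position']),rect(c,s['pixels'],z))
```

```text
[0.67426896 0.04942709 0.18406694] yaw -4.998377153122052 0.08528571389990834
tray 0.68 [368. 182.] ((687.5158081054688, 48.702781677246094), (233.2686004638672, 153.94381713867188), 84.90447998046875)
plane 0.76 [323. 234.] ((671.4924926757812, 48.844024658203125), (137.82144165039062, 49.26706314086914), 84.6506118774414)
```

View pics/wrist3.png

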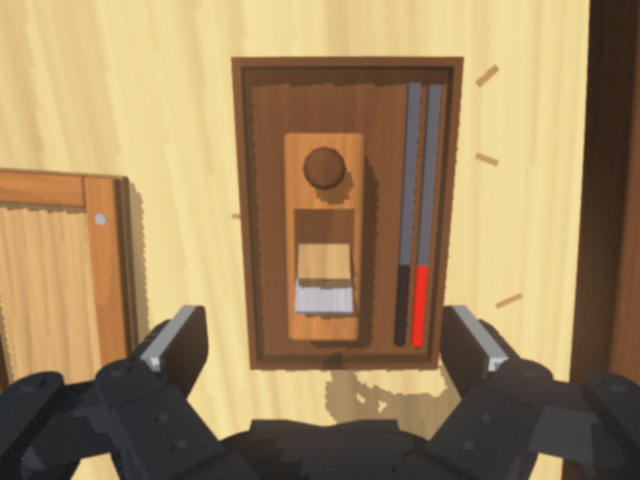

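The plane lies flat in the tray at about (324,235), clear of the files at columns 400–440. Next I'll go to the brown rosette block.

Request:
carry_out(
  rows="-0.4 -0.1 -0.3 0;-0.7 -0.17 -0.3 0;-1 -0.17 0 0;-1 -0.17 0 0;-1 -0.17 0 0;-1 -0.17 0 0;-1 -0.17 0 0;-1 -0.17 0 0",
)

```text
time: 11.02
position: [0.6317, -0.0931, 0.1881]
tool_rot: [[0.089, 0.996, -0.002], [0.996, -0.089, -0.001], [-0.001, -0.002, -1.0]]
contact_force: [0.9, -0.2, -0.5]
grip_width: 0.0853
grasp_force: 0.0
```

Request:
carry_out(
  rows="-1 -0.2 0 0;-1 -0.2 0 0;-1 -0.2 0 0;-1 -0.2 0 0;-1 -0.2 0 0;-1 -0.2 0 0;-1 -0.2 0 0;-1 -0.2 0 0",
)

```text
time: 11.68
position: [0.5853, -0.2493, 0.1881]
tool_rot: [[0.089, 0.996, -0.002], [0.996, -0.089, -0.0], [-0.001, -0.002, -1.0]]
contact_force: [0.5, -0.5, 0.3]
grip_width: 0.0853
grasp_force: 0.0
```

Request:
carry_out(
  rows="-1 -0.2 0 0;-1 -0.2 0 0;-1 -0.2 0 0.7;-0.8 -0.2 0 0.7;-0.4 -0.2 0 0.8;0 0 0 0.8;0 0 0 0.8;0 0 0 0",
)

```text
time: 12.35
position: [0.5569, -0.3291, 0.1882]
tool_rot: [[0.412, 0.911, -0.002], [0.911, -0.412, -0.0], [-0.001, -0.002, -1.0]]
contact_force: [0.2, 0.1, 1.1]
grip_width: 0.0855
grasp_force: 0.0
```

Run:
```python
from h import *
c=cap('wrist','wrist4.png')
s=bot.read_state();print(s['position'],'yaw',yaw(),s['grip_width'],s['qpos'])
for q,z in [('blank',.045)]:
    for s in bot.silhouettes('wrist',q)[:2]:
        print(q,round(s['conf'],2),np.round(s['position']),rect(c,s['pixels'],z))
    for s in bot.mark_of('wrist',q)[:2]: print(s['conf'],onz(c,s['position'],0))
```

```text
[ 0.5572761  -0.32869791  0.18835399] yaw -24.101368114675434 0.08543662330296478 [ 0.41376802  0.55260036  0.14762493  1.32605578 -0.08004246  1.2697957
  0.14288308]
blank 0.76 [356. 277.] ((560.850341796875, -374.37957763671875), (154.45053100585938, 64.82492065429688), 65.91262817382812)
blank 0.7 [113. 479.] ((305.95904541015625, -444.8385009765625), (10.83389663696289, 10.74409294128418), 67.4389419555664)
0.73 [ 0.5599929  -0.37823098  0.        ]
```

View pics/wrist4.png

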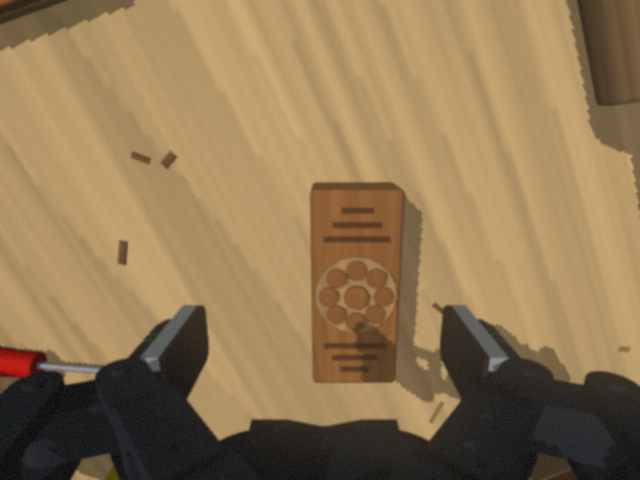

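The wrist picture shows the brown rosette block at (356,285), aligned with the tool. I'll shift about −42 mm in tool x and +22 mm in tool y, then descend.

Request:
carry_out(
  rows="-0.5 0.2 0 0;-0.6 0.3 0 0;-0.6 0.3 0.4 0;-0.4 0.3 0.7 0;0 0 0.8 0;0 0 0.8 0;0 0 0.6 0;0 0 0 0",
)

```text
time: 13.17
position: [0.559, -0.3739, 0.1176]
tool_rot: [[0.407, 0.913, -0.007], [0.913, -0.407, 0.005], [0.001, -0.008, -1.0]]
contact_force: [-1.5, 1.0, -0.7]
grip_width: 0.0855
grasp_force: 0.0
```

Run:
```python
from h import *
c=cap('wrist')
print(bot.read_state()['position'],'yaw',yaw())
for q,z in [('blank',.045)]:
    for s in bot.silhouettes('wrist',q)[:2]:
        r=rect(c,s['pixels'],z);print(q,round(s['conf'],2),np.round(s['position']),r, rel([r[0][0]/1e3,r[0][1]/1e3,.048]))
        ys,xs=np.where(s['pixels']);print(ys.min(),ys.max(),xs.min(),xs.max())
```

```text
[ 0.55999221 -0.37425876  0.11962571] yaw -24.007325238604032
blank 0.86 [329. 254.] ((559.895751953125, -376.9046325683594), (149.1940460205078, 64.17257690429688), 65.87872314453125) [-2.4 -0.  73.5]
125 399 263 397
blank 0.69 [ 97. 477.] ((373.0410461425781, -436.36016845703125), (11.816308975219727, 30.9183292388916), 68.3044204711914) [-132.7 -146.6   73.8]
464 479 71 118
```

Request:
carry_out(
  rows="-0.1 0 0.5 0;0 0 0.7 0;0 0 0.7 0;0 0 0.6 0;0 0 0.5 0;0 0 0.3 0;0 0 0.2 0;0 0 0 0",
)

```text
time: 13.93
position: [0.5604, -0.3765, 0.0519]
tool_rot: [[0.407, 0.914, -0.001], [0.914, -0.407, 0.001], [0.0, -0.001, -1.0]]
contact_force: [-0.3, 0.8, -0.6]
grip_width: 0.0851
grasp_force: 0.0
```

Request:
carry_out(
  rows="0 0 0 0;0 0 0 0;0 0 0 0;0 0 0 0;0 0 0 0;0 0 0 0;0 0 0 0",
  claw=1,
  newtons=50,
)

```text
time: 14.52
position: [0.5615, -0.3773, 0.054]
tool_rot: [[0.407, 0.914, 0.002], [0.914, -0.407, -0.001], [-0.0, 0.002, -1.0]]
contact_force: [-0.2, -0.8, 5.2]
grip_width: 0.0624
grasp_force: 58.2
```

Request:
carry_out(
  rows="0 0 -0.2 0;0 0 -0.5 0;0 0 -0.8 0;0 0 -0.8 -0.5;0 0 -0.8 -0.7;0 0 -0.8 -0.7;0 0 -0.7 -0.7;0 0 -0.3 -0.34",
)

```text
time: 15.18
position: [0.5609, -0.3771, 0.1527]
tool_rot: [[0.159, 0.987, 0.001], [0.987, -0.159, -0.001], [-0.001, 0.002, -1.0]]
contact_force: [0.2, 0.2, -2.5]
grip_width: 0.0621
grasp_force: 57.3
```

Request:
carry_out(
  rows="0.4 -0.2 0 0;0.7 -0.35 0 0;0.9 -0.45 0 0;0.9 -0.45 0 0;0.9 -0.45 0 0;0.9 -0.45 0 0;0.9 -0.45 0 0;0.9 -0.45 0 0",
)

```text
time: 15.85
position: [0.5156, -0.2357, 0.1493]
tool_rot: [[0.162, 0.987, -0.003], [0.987, -0.162, 0.002], [0.001, -0.004, -1.0]]
contact_force: [-0.2, -0.3, -3.9]
grip_width: 0.0624
grasp_force: 57.2
```

Request:
carry_out(
  rows="0.9 -0.45 0 0;0.9 -0.45 0 0;0.9 -0.45 0 0;0.9 -0.45 0 0;0.9 -0.45 0 0;0.9 -0.45 0 0;0.7 -0.35 0 0;0.4 -0.2 0 0",
)

```text
time: 16.52
position: [0.4721, -0.0957, 0.1496]
tool_rot: [[0.159, 0.987, -0.004], [0.987, -0.159, 0.002], [0.002, -0.004, -1.0]]
contact_force: [-0.8, 0.5, -3.8]
grip_width: 0.0628
grasp_force: 57.3
```

Run:
```python
from h import *
c=cap('wrist','wrist5.png')
s=bot.read_state();print(s['position'],'yaw',yaw(),s['grip_width'],s['grasp_force'],s['contact_force'],rel([.4466,.003,.1]))
for q,z in [('cradle',.024),('blank',.14)]:
    for s in bot.silhouettes('wrist',q)[:2]:
        print(q,round(s['conf'],2),np.round(s['position']),rect(c,s['pixels'],z))
```

```text
[ 0.47206085 -0.09459587  0.14969657] yaw -9.056626688701838 0.0622009054309244 57.26074039936066 [-0.48529465  1.93441238 -3.59361266] [ 92.2 -40.3  50.1]
cradle 0.64 [217.  81.] ((441.9601745605469, -27.50334930419922), (156.59153747558594, 132.28939819335938), 80.35231018066406)
blank 0.74 [326. 258.] ((474.2442626953125, -80.74700927734375), (117.87708282470703, 63.788612365722656), 80.65113067626953)
```

View pics/wrist5.png

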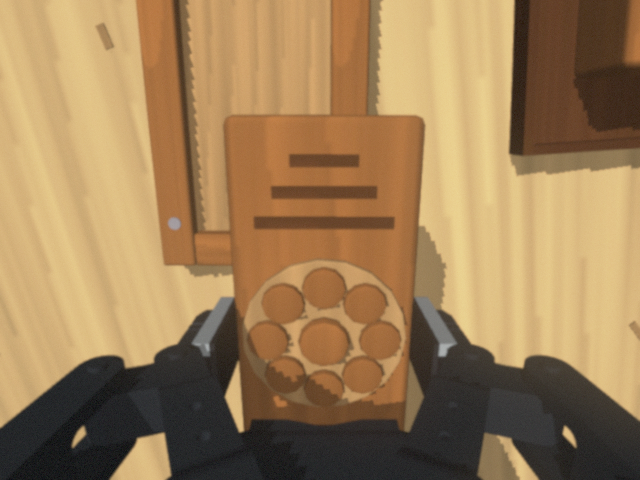

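The block is held squarely and the pocket shows ahead and to the left. The remaining shift is +92 mm in tool x and −40 mm in tool y.

Request:
carry_out(
  rows="0.4 -0.2 0 0;0.8 -0.35 0 0;0.9 -0.4 0 0;0.9 -0.4 0 0;0.8 -0.35 0 0;0.6 -0.25 0 0;0.2 -0.1 0 0;0 0 0 0",
)

```text
time: 17.33
position: [0.4486, -0.0011, 0.1507]
tool_rot: [[0.16, 0.987, -0.0], [0.987, -0.16, 0.0], [0.0, -0.0, -1.0]]
contact_force: [0.0, -0.8, -3.8]
grip_width: 0.0625
grasp_force: 57.3
```

Run:
```python
from h import *
c=cap('wrist')
s=bot.read_state();print(s['position'],'yaw',yaw(),s['grip_width'],rel([.4466,.003,.066]))
for cam in ('wrist','side','scene'):
  if cam!='wrist': c=cap(cam)
  for q,z in [('cradle',.024)]:
    for s in bot.silhouettes(cam,q)[:1]:
        print(cam,round(s['conf'],2),np.round(s['position']),rect(c,s['pixels'],z))
```

```text
[ 0.44895255 -0.00242152  0.15069964] yaw -9.320345768158198 0.06271579794037117 [ 5.  -3.2 84.7]
wrist 0.9 [307.  92.] ((452.4991455078125, 36.59789276123047), (151.11790466308594, 132.3571014404297), 80.92740631103516)
side 0.94 [317. 288.] ((437.33935546875, 16.217262268066406), (232.92588806152344, 148.28382873535156), 80.8635025024414)
scene 0.59 [330. 232.] ((459.4905700683594, -4.656028747558594), (226.8494110107422, 153.4852294921875), 80.84112548828125)
```

Request:
carry_out(
  rows="0.12 -0.08 0.2 0;0.13 -0.07 0.4 0;0 0 0.6 0;0 0 0.7 0;0 0 0.6 0;0 0 0.4 0;0 0 0.3 0;0 0 0 0",
)

```text
time: 18.3
position: [0.4454, 0.0038, 0.0852]
tool_rot: [[0.161, 0.987, -0.003], [0.987, -0.161, -0.0], [-0.001, -0.003, -1.0]]
contact_force: [-0.1, 0.4, -4.2]
grip_width: 0.0623
grasp_force: 57.2
```

Run:
```python
from h import *
s=bot.read_state();print(s['position'],yaw(),rel([.4468,.003,.066]),s['contact_force'])
c=cap('wrist','wrist6.png')
```

```text
[0.44542307 0.00375755 0.08523922] -9.28506739297338 [-0.5  1.5 19.2] [-0.05889541  0.4090628  -4.18624082]
```

View pics/wrist6.png

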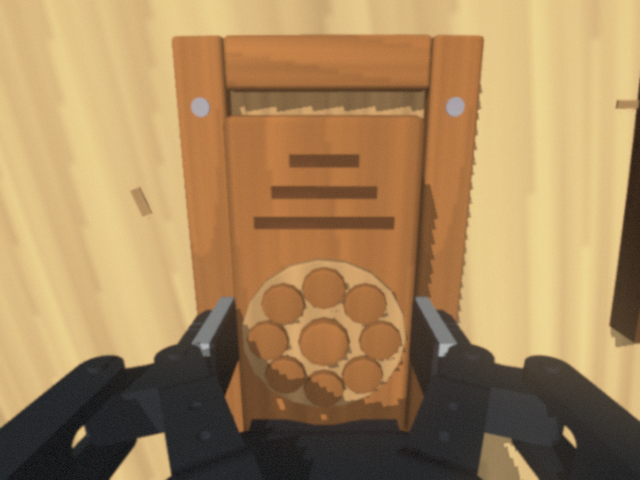

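The block hangs over the pocket and is centred: block columns 228–422, pocket 228–428. I'll lower it gently.

Request:
carry_out(
  rows="0 0.07 0.2 0;0 0 0.2 0;0 0 0.2 0;0 0 0.1 0;0 0 0.1 0;0 0 0.05 0;0 0 0 0;0 0 0 0",
)

```text
time: 19.02
position: [0.448, 0.0035, 0.0697]
tool_rot: [[0.161, 0.987, 0.0], [0.987, -0.161, -0.0], [-0.0, 0.0, -1.0]]
contact_force: [0.4, 0.1, -2.7]
grip_width: 0.0622
grasp_force: 57.3
```

Request:
carry_out(
  rows="0 0 0.05 0;0 0 0.05 0;0 0 0 0;0 0 0 0",
)

```text
time: 19.35
position: [0.448, 0.0034, 0.0677]
tool_rot: [[0.162, 0.987, -0.0], [0.987, -0.162, -0.0], [-0.0, -0.0, -1.0]]
contact_force: [0.5, -0.3, -2.6]
grip_width: 0.0623
grasp_force: 57.3
```

Request:
carry_out(
  rows="0 0 0.05 0;0 0 0.03 0;0 0 0 0;0 0 0 0",
)

```text
time: 19.68
position: [0.448, 0.0035, 0.0661]
tool_rot: [[0.162, 0.987, -0.0], [0.987, -0.162, 0.0], [0.0, -0.0, -1.0]]
contact_force: [-0.0, 0.1, -3.2]
grip_width: 0.0627
grasp_force: 57.3
```

Request:
carry_out(
  rows="0 0 0.04 0;0 0 0 0;0 0 0 0",
)

```text
time: 19.93
position: [0.448, 0.0034, 0.0659]
tool_rot: [[0.162, 0.987, 0.0], [0.987, -0.162, -0.0], [-0.0, 0.0, -1.0]]
contact_force: [-2.4, 0.8, 4.7]
grip_width: 0.0624
grasp_force: 58.2
```

Contact made. I'll release, then retreat.

Request:
carry_out(
  rows="0 0 0.03 0;0 0 0 0;0 0 0 0;0 0 0 0;0 0 0 0;0 0 0 0;0 0 0 0",
  claw=-1,
)

```text
time: 20.52
position: [0.4481, 0.0034, 0.0647]
tool_rot: [[0.162, 0.987, 0.0], [0.987, -0.162, -0.0], [0.0, 0.0, -1.0]]
contact_force: [-0.7, -0.1, -0.3]
grip_width: 0.0856
grasp_force: 0.0
```

Request:
carry_out(
  rows="0 0 -0.2 0;0 0 -0.4 0;0 0 -0.8 0;0 0 -1 0;0 0 -1 0;0 0 -1 0;0 0 -0.5 0;0 0 0 0",
)

```text
time: 21.18
position: [0.4501, 0.0035, 0.1656]
tool_rot: [[0.162, 0.987, 0.007], [0.987, -0.162, 0.0], [0.001, 0.006, -1.0]]
contact_force: [0.7, -0.5, 0.2]
grip_width: 0.0856
grasp_force: 0.0
```

Run:
```python
from h import *
c=cap('wrist','wrist7.png')
for q,z in [('cradle',.024),('blank',.057)]:
    for s in bot.silhouettes('wrist',q)[:1]:
        print(q,round(s['conf'],2),np.round(s['position']),rect(c,s['pixels'],z))
cap('scene','scene7.png')
```

```text
cradle 0.59 [263. 189.] ((447.0833740234375, 3.30889892578125), (217.68594360351562, 131.9951934814453), 80.99165344238281)
blank 0.95 [319. 236.] ((447.9563903808594, 3.147613525390625), (149.05152893066406, 64.1130599975586), 80.33331298828125)
```

View pics/wrist7.png

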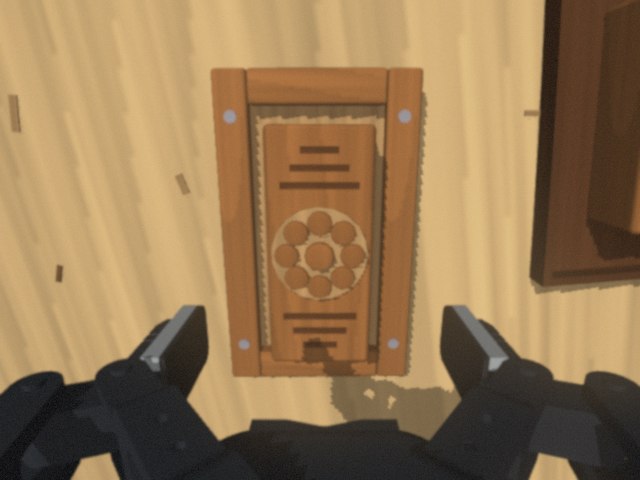

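View pics/scene7.png

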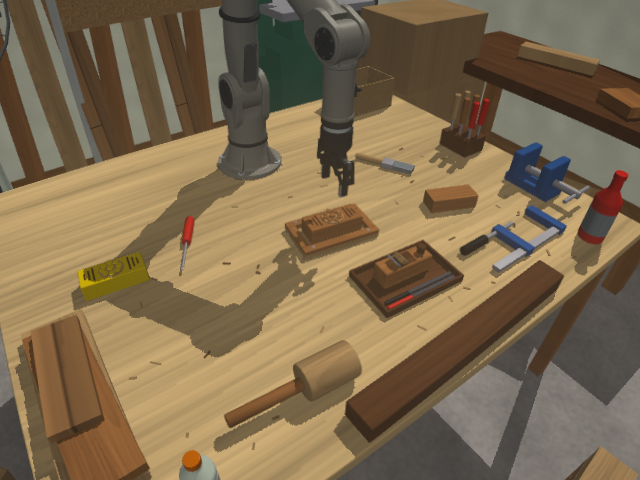

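The block lies flat, rosette up, in the pocket, within 1 mm of its centre (wrist (320,240), scene (332,228)). The plane sits in the tray at about (400,262).

```bash
python3 -c "
from station import bot
print(bot.finish_job())"
```

```text
the job is handed in; nothing more can be done
None
```

The job is handed in, at about 21 s of the 64 s allowed: the plane is flat on the tray floor beside the files, and the rosette block lies carving up inside the cradle's battens, both set down gently.

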